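# Log the evening tablets on the dome-key reminder pad

### The job

Log the evening tablets on the reminder keypad: press the blue key straight down just until it clicks (its push-back drops), without pushing it on to its hard stop, and let it come back up. Then do the same with the green key. Do not press the red help key.

Things in the scene. Friction and masses are not known exactly. Their poses are not given: they have to be found in the camera images.
- keypad: Grey tray, 105 x 275 x 14 mm, fixed on the table; origin at the centre of its underside, y along its long side, z up. On it, at x = 0 and y = -85, 0, +85 mm, stand three alike white round housings (70 mm across, tops 36 mm above the table), each with a round key 48 mm across: one blue, one green, one red. Their order varies.
- blue_key_top (a point): Centre of the top of the BLUE key: nearly flat, 59.5 mm above the table when up; the point sinks with the key. Keys move straight down only, 14 mm to the hard stop, and spring back up when let go. From 5 mm down a key has clicked; beyond 12 mm counts as pushed on to the stop. Press with shut fingertips.
- green_key_top (a point): Centre of the top of the GREEN key; size, height, travel and feel as blue. Feel of each key: about 2 N at first touch, rising to a peak of 4.5 to 5 N at 3 mm down, then dropping (the click) to 4 N at 5 mm, 3 N at 6.5 mm and a least 1.3 N at 10 mm; after that it rises again, to about 5 N at 14 mm, where the hard stop is.
- red_key_top (a point): Centre of the top of the RED key (call for help); size, height and feel as the others. Not to be pressed.

How it is judged:
By the outcome, as a careful person would: the job done as asked, in the order asked, and still so for the second after the job is handed in, with the robot touching nothing.
It also fails if it takes over 40 s, if anything falls off the work surface, if the arm or the gripper's body presses on something with over 40 N, if the wrist force passes 120 N, or if a joint passes its speed limit or range.

### The arm

A 6-joint arm with a two-finger parallel gripper is mounted at the origin on the work surface. World frame = base frame: x ahead of the robot, y to its left, z up, the work surface at z = 0. Lengths are in m, angles in degrees, forces in N, time in s.
With the tool pointing down it reaches from about 0.4 to 0.825 m from the base axis. Payload 7 kg.
Tool frame: the origin (TCP) lies midway between the tips of the shut fingers; the grasp point (between the pads) lies 19 mm behind it; z points along the fingers, y is the direction in which the jaws open and shut (so a half turn about z gives the same grasp; the last joint's range is limited). The gripper opens to 88 mm and grips with 3 to 60 N. Pads are 19 mm wide; open, the fingers measure 130 mm over their backs; the gripper's body (78 mm by 193 mm) begins 47 mm behind the grasp point.
Start: joints at [80.506, 20.546, 0.682, 0, -70.136, -16.507], TCP at [0.296, 0.607, 0.227] pointing down, gripper open.
Joint ranges: [-176.03, 176.03], [-82.01, 121.73], [-58.28, 71.71], [-173.87, 95.51], [-174.79, -0.11], [-173.66, 173.66]. Speed limits (degrees/s): [136.94, 136.94, 172.46, 180, 180, 180].

### API

Orientations are given as a 3x3 rotation matrix whose columns are the frame's x, y, z axes.
In Python, from rig import robot gives the robot as it stands. Calls block until the motion is done:
- robot.goto(position, orientation): joint-space move of the TCP to a pose.
- robot.servo_line(position, ori=None, speed=0.15): straight line of the TCP; ori=None keeps the orientation; speed is the mean speed in m/s.
- robot.movej(angles): joint-space move.
- robot.move_gripper(opening): opening from 0.0 (shut) to 1.0 (fully open); the grip force is fixed at half the most; returns when the fingers have stopped.
- robot.dwell(seconds).
- robot.ik(position, orientation): joint angles nearest the present ones, or None.
- robot.grab_frame(name): name is "side" or "top" or "wrist"; returns (picture, depth): 400x640x3 uint8, red, green, blue; 400x640 float32, m along the optical axis (not along the pixel's ray), 0 where there is no reading.
- robot.camera_info(name): a dict with "vfov" (degrees; the focal length in pixels is half the picture's height over the tangent of half this angle, whatever the lens; pixels are square), "cx", "cy" (the principal point, pixels), "view" (4x4, takes a point from world to camera coordinates); the wrist camera has in their place "T_tool_cam" (4x4, takes a point from camera to tool coordinates, whose origin is the TCP and whose axes are the flange's). Camera axes: x right, y down, z forward; pixel columns grow to the right and rows downward; lengths in m; the calibration is good to about 2 mm. A picture is of the moment at which its call begins: read the wrist's pose just before it. camera_info takes no time and is no camera call.
A pose or a line that the arm cannot do raises robot.Unreachable and nothing moves.
- robot.job_done(): hands the job in, once; it reports no verdict.
Readings, each from a call of its own:
- robot.read_t(): time.
- robot.read_qpos(): joint angles.
- robot.read_qvel(): joint speeds.
- robot.read_effort(): joint torques, N m.
- robot.read_position(): TCP position.
- robot.read_tcp_rot(): TCP orientation.
- robot.read_force(): force on the tool from outside, world axes, zero at the start.
- robot.read_ft_torque(): the same for the moment, N m.
- robot.read_grip_width(): opening from 0.0 (shut) to 1.0 (fully open).
Only numpy, scipy, OpenCV 4.12 (cv2) and the standard library are available. Lean on these libraries where they do the work, as an engineer would, in place of code of your own. Each camera call takes 0.05 s, during which the arm holds its last target.

## Working session

There is one attempt and no reset: what is moved stays moved. The work goes in short steps, each a Python script; the robot and the scene stay as the last script left them, time stands still between calls to the robot, and variables do not carry over. Pictures are saved under pics/ and viewed, and the job is handed in when it is done.

```bash
mkdir -p pics; ls; python3 - <<'E'
from rig import robot
import cv2,numpy as np
for n in("top","side"):
    p,d=robot.grab_frame(n);cv2.imwrite(f"pics/{n}1.png",p[:,:,::-1]);np.savez(f"{n}1.npz",p=p,d=d)
    print(robot.camera_info(n))
print(robot.read_t(),robot.read_force(),robot.read_tcp_rot())
E
```

```text
pics
{'vfov': 48.890363244258445, 'cx': 315.77630357912045, 'cy': 192.89623790521856, 'view': array([[-0.0161919 , -0.99934521,  0.03235699,  0.04133773],
       [-0.98355686,  0.01009777, -0.18031624,  0.58228815],
       [ 0.17987144, -0.0347446 , -0.98307633,  0.66667901],
       [ 0.        ,  0.        ,  0.        ,  1.        ]])}
{'vfov': 54.46169356642944, 'cx': 320.4017213845425, 'cy': 198.97097505280414, 'view': array([[ 0.78563517, -0.61848625,  0.01587881, -0.41752335],
       [-0.36172312, -0.47999952, -0.79922265,  0.29312804],
       [ 0.50193004,  0.62215369, -0.60082528,  0.41218369],
       [ 0.        ,  0.        ,  0.        ,  1.        ]])}
0.1 [0.26458047 0.25091688 0.19253203] [[ 8.98731876e-01 -4.38498282e-01 -5.21258265e-04]
 [-4.38498569e-01 -8.98730803e-01 -1.39613411e-03]
 [ 1.43731551e-04  1.48332123e-03 -9.99998890e-01]]
```

View pics/top1.png

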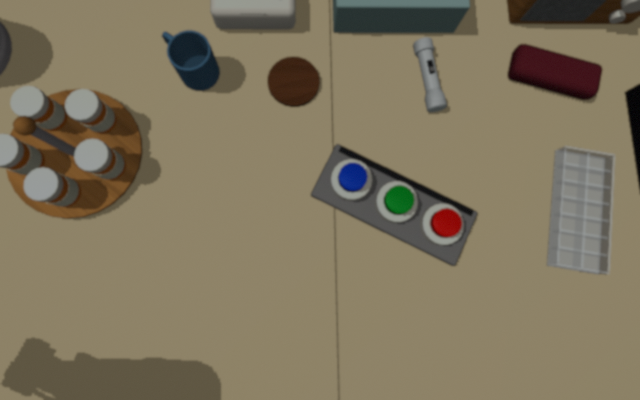

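View pics/side1.png

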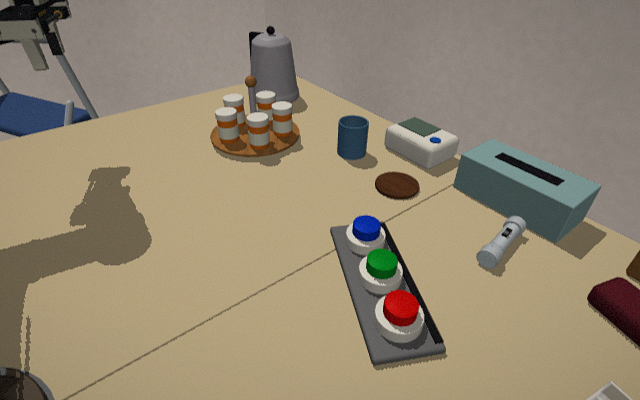

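The top view shows blue at about (352,177), green at (400,200) and red at (446,222) on the grey tray. The side view shows the same order, and the arm isn't blocking any key. Next I'll locate the key tops in both views.

```bash
cat > loc.py <<'E'
import numpy as np,cv2
def ray(ci,u,v,V=None):
    f=200/np.tan(np.radians(ci["vfov"]/2));V=ci["view"]
    d=np.array([(u-ci["cx"])/f,(v-ci["cy"])/f,1]);R=V[:3,:3];return -R.T@V[:3,3],R.T@d
def plane(ci,u,v,z):
    c,d=ray(ci,u,v);return c+d*(z-c[2])/d[2]
E
python3 - <<'E'
from rig import robot
from loc import *
for n in("top","side"):
    z=np.load(n+"1.npz");p,d=z["p"],z["d"];ci=robot.camera_info(n)
    h=cv2.cvtColor(p,cv2.COLOR_RGB2HSV)
    H,S,Vv=[h[...,i].astype(int) for i in range(3)]
    for c,m in(("blue",(H>112)&(H<128)),("green",(H>50)&(H<75)),("red",(H<6)|(H>174))):
        m=m&(S>190)&(Vv>60)
        roi=np.zeros_like(m); 
        if n=="top": roi[140:260,320:480]=1
        else: roi[200:345,330:440]=1
        m&=roi
        P=[];
        for v,u in zip(*np.nonzero(m)):
            cc,r=ray(ci,u,v);P.append(cc+r*d[v,u])
        P=np.array(P); zt=np.percentile(P[:,2],90)
        t=np.abs(P[:,2]-zt)<0.004
        mm=np.zeros(m.shape,np.uint8); vv,uu=np.nonzero(m); mm[vv[t],uu[t]]=1
        cn=max(cv2.findContours(mm,0,2)[0],key=cv2.contourArea)
        e=cv2.fitEllipse(cv2.convexHull(cn))
        print(n,c,m.sum(),"ztop %.4f"%zt,"depthcentre",P[t].mean(0).round(4),"ell",np.round(e[0],1),np.round(e[1],1),"plane",plane(ci,*e[0],.0595).round(4), "size",np.ptp(P[t],0).round(3))
E
```

```text
top blue 369 ztop 0.0611 depthcentre [ 0.6099 -0.0277  0.0595] ell [352.5 176.7] [25.4 26. ] plane [ 0.6078 -0.0265  0.0595] size [0.042 0.041 0.006]
top green 552 ztop 0.0612 depthcentre [ 0.5694 -0.1012  0.0595] ell [398.9 199.5] [25.4 26.4] plane [ 0.5692 -0.1009  0.0595] size [0.041 0.043 0.006]
top red 605 ztop 0.0610 depthcentre [ 0.5311 -0.1765  0.0595] ell [446.3 222.4] [25.7 28.1] plane [ 0.531  -0.176   0.0595] size [0.041 0.046 0.006]
side blue 470 ztop 0.0597 depthcentre [ 0.6057 -0.0314  0.0586] ell [366.6 224. ] [16.4 27. ] plane [ 0.6045 -0.0324  0.0595] size [0.042 0.043 0.006]
side green 716 ztop 0.0596 depthcentre [ 0.5669 -0.1064  0.0585] ell [382.1 259.5] [21.3 30.2] plane [ 0.5657 -0.1074  0.0595] size [0.046 0.045 0.006]
side red 1022 ztop 0.0597 depthcentre [ 0.5284 -0.1807  0.0585] ell [401.3 303.5] [26.8 35.2] plane [ 0.5272 -0.1816  0.0595] size [0.047 0.046 0.006]
```

The heights come out at 59.5 mm and the spacing at about 84 mm (85 expected). The two cameras disagree by about 5 mm, so I'll shut the gripper and take one wrist look above the keys.

```bash
python3 - <<'E'
from rig import robot
from loc import *
ax=np.array([.456,.89,0]);ax/=np.linalg.norm(ax)
best=None
for s in(1,-1):
    y=s*np.array([ax[1],-ax[0],0]);z=np.array([0,0,-1.]);R=np.c_[np.cross(y,z),y,z]
    q=robot.ik([.587,-.067,.23],R);print(s,q)
    if q is not None and (best is None or abs(q[5])<best[0]): best=(abs(q[5]),R)
R=best[1];np.save("R.npy",R)
robot.move_gripper(0.0)
robot.goto([.587,-.067,.23],R)
robot.dwell(.3)
pos,rot=robot.read_position(),robot.read_tcp_rot()
p,d=robot.grab_frame("wrist");cv2.imwrite("pics/w1.png",p[:,:,::-1])
np.savez("w1.npz",p=p,d=d,pos=pos,rot=rot)
print(pos,rot,robot.camera_info("wrist"),robot.read_t(),robot.read_force(),robot.read_grip_width())
E
```

```text
1 [ 12.43212209  12.55147341 -10.02472027   0.         -67.42380632
 140.43911185]
-1 [ 12.43212209  12.55147341 -10.02472027   0.         -67.42380632
 -39.56088815]
[ 0.58704337 -0.06669935  0.22995512] [[-4.55535965e-01 -8.90217377e-01 -8.16545780e-05]
 [-8.90217379e-01  4.55535967e-01 -2.09497932e-05]
 [ 5.58464671e-05  6.31469401e-05 -9.99999996e-01]] {'vfov': 65.45146198087107, 'cx': 322.4140435269485, 'cy': 196.50561074944017, 'T_tool_cam': array([[ 1.69861060e-04, -9.61400073e-01, -2.75154267e-01,
         7.61185264e-02],
       [ 9.99999973e-01,  2.06368294e-04, -1.03728855e-04,
        -3.13709584e-04],
       [ 1.56508045e-04, -2.75154242e-01,  9.61400082e-01,
        -1.58147018e-01],
       [ 0.00000000e+00,  0.00000000e+00,  0.00000000e+00,
         1.00000000e+00]])} 4.475 [-0.44702978 -0.39353252 -0.10367059] 0.0038681857094022293
```

View pics/w1.png

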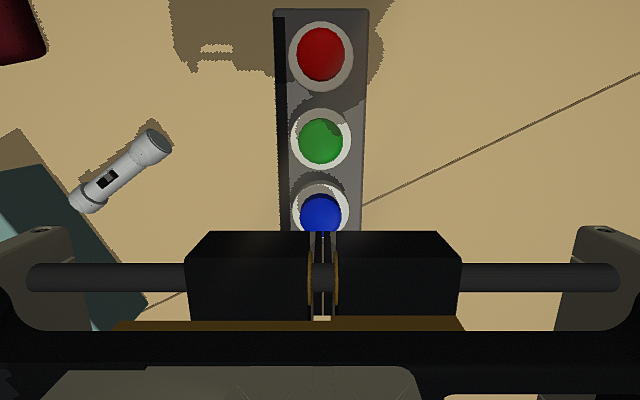

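The wrist view shows red at (321,54), green at (320,141) and blue at about (321,212), with blue partly hidden by the fingers. I'll measure these by depth and by ray-plane.

```bash
python3 - <<'E'
from rig import robot
from loc import *
z=np.load("w1.npz");p,d=z["p"],z["d"];ci=robot.camera_info("wrist")
T=np.eye(4);T[:3,:3]=z["rot"];T[:3,3]=z["pos"];ci["view"]=np.linalg.inv(T@ci["T_tool_cam"])
h=cv2.cvtColor(p,cv2.COLOR_RGB2HSV);H,S,Vv=[h[...,i].astype(int) for i in range(3)]
for c,m in(("blue",(H>112)&(H<128)),("green",(H>45)&(H<80)),("red",(H<6)|(H>174))):
    m=m&(S>120)&(Vv>40);m[:,:290]=0;m[:,355:]=0;m[240:]=0
    vv,uu=np.nonzero(m);P=[]
    for v,u in zip(vv,uu):
        cc,r=ray(ci,u,v);P.append(cc+r*d[v,u])
    P=np.array(P);zt=np.percentile(P[:,2],90);t=np.abs(P[:,2]-zt)<.003
    mm=np.zeros(m.shape,np.uint8);mm[vv[t],uu[t]]=1
    cn=max(cv2.findContours(mm,0,2)[0],key=cv2.contourArea)
    Q=np.array([plane(ci,*k[0],.0595)[:2] for k in cv2.convexHull(cn)]).astype(np.float32)
    # metric circle through outline
    A=np.c_[2*Q,np.ones(len(Q))];s=np.linalg.lstsq(A,(Q**2).sum(1),rcond=None)[0]
    print(c,"zt %.4f"%zt,"depth",P[t].mean(0).round(4),"circle",s[:2].round(4),"r %.4f"%np.sqrt(s[2]+s[0]**2+s[1]**2))
E
```

```text
blue zt 0.0600 depth [ 0.6085 -0.0317  0.0589] circle [ 0.6089 -0.0308] r 0.0228
green zt 0.0600 depth [ 0.5702 -0.1054  0.0589] circle [ 0.5704 -0.1054] r 0.0229
red zt 0.0599 depth [ 0.5313 -0.1807  0.0588] circle [ 0.5317 -0.1801] r 0.0231
```

All three views agree to within a few mm, with blue at (0.608, -0.030) and green at (0.5695, -0.105). I'll press blue in small guarded steps, watching the force.

```bash
cat > press.py <<'E'
import sys
from rig import robot
from loc import *
def press(name,x,y):
    R=np.load("R.npy")
    robot.goto([x,y,.10],R); robot.servo_line([x,y,.066],ori=R,speed=.05); robot.dwell(.3)
    f0=np.mean([robot.read_force()[2] for _ in range(3)]);print("bias",f0,robot.read_position(),robot.read_grip_width())
    z=.066;pk=0;zpk=None;log=[]
    while z>.0495:
        z-=.0007
        robot.servo_line([x,y,z],speed=.02);robot.dwell(.08)
        f=robot.read_force()[2]-f0;zz=robot.read_position()[2];log.append((round(z*1e3,1),round(zz*1e3,2),round(f,2)))
        if f>pk: pk,zpk=f,zz
        if f>8: print("too hard");break
        if pk>3.8 and f<2.9 and zpk-zz>.003: print("clicked");break
    p,d=robot.grab_frame("side");cv2.imwrite(f"pics/{name}_down.png",p[:,:,::-1])
    robot.servo_line([x,y,.066],speed=.05);robot.dwell(.2);print("after",robot.read_force()[2]-f0)
    robot.servo_line([x,y,.12],speed=.15)
    print(*log);print("peak",pk,zpk,robot.read_t())
press(sys.argv[1],float(sys.argv[2]),float(sys.argv[3]))
E
python3 press.py blue .608 -.030
```

```text
bias 0.44973616691805224 [ 0.60812423 -0.02999203  0.06624961] 0.0033496613402172986
clicked
after -0.8147137856710929
(65.3, np.float64(65.29), np.float64(-0.22)) (64.6, np.float64(64.57), np.float64(-0.83)) (63.9, np.float64(63.87), np.float64(0.01)) (63.2, np.float64(63.2), np.float64(-1.05)) (62.5, np.float64(62.48), np.float64(-0.18)) (61.8, np.float64(61.79), np.float64(0.14)) (61.1, np.float64(61.06), np.float64(0.31)) (60.4, np.float64(60.42), np.float64(-0.69)) (59.7, np.float64(59.81), np.float64(0.35)) (59.0, np.float64(59.19), np.float64(2.74)) (58.3, np.float64(58.42), np.float64(2.82)) (57.6, np.float64(57.7), np.float64(3.85)) (56.9, np.float64(56.98), np.float64(3.49)) (56.2, np.float64(56.27), np.float64(2.95)) (55.5, np.float64(55.56), np.float64(3.02)) (54.8, np.float64(54.8), np.float64(3.32)) (54.1, np.float64(54.09), np.float64(2.0))
peak 3.8476418402688797 0.05769784221618346 13.0333
```

```bash
python3 - <<'E'
from rig import robot
import cv2,numpy as np
p,_=robot.grab_frame("side");cv2.imwrite("pics/side2.png",p[:,:,::-1])
a=[cv2.resize(cv2.imread(f)[195:265,330:410],None,fx=4.9,fy=6,interpolation=cv2.INTER_CUBIC) for f in("pics/side1.png","pics/blue_down.png")]
cv2.imwrite("pics/cmp1.png",np.hstack(a))
F=[robot.read_force()[2]]
for _ in range(12): robot.dwell(.02);F.append(robot.read_force()[2])
print(np.mean(F),np.std(F),np.round(F,2),robot.read_t())
E
```

```text
0.08178625901701546 0.5132185233541523 [-0.32  0.14 -0.   -0.58  0.28 -0.95  0.36  0.04  0.37  0.76  0.7   0.73
 -0.46] 13.2833
```

View pics/cmp1.png

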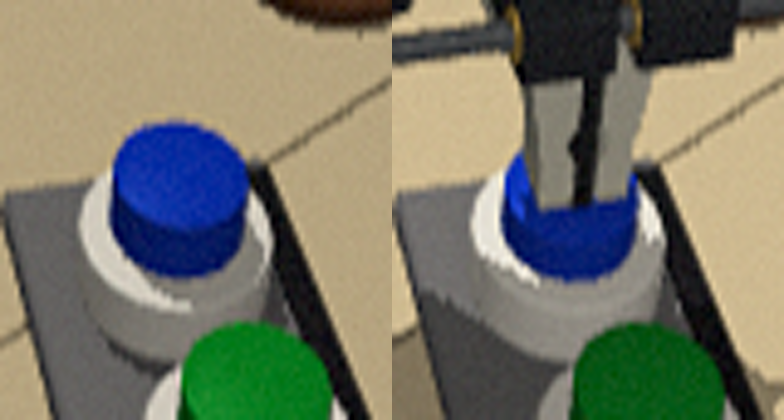

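View pics/blue_down.png

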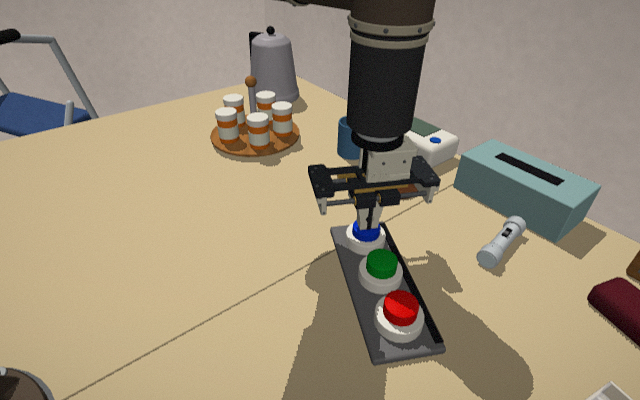

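The free-air force bias is about 0 with 0.5 N of noise, so my single-sample bias was about 0.4 N too high. Contact was certain by z = 59.2 (3 N, with the arm starting to lag). The key then travelled at least 5.1 mm, more likely 5.4–5.7 mm, past the force peak and into the drop. Blue therefore clicked and stayed well short of the stop, so I won't press it again and risk a double entry. For green I'll average the force and go a bit deeper, to about 7.5 mm.

```bash
cat > press2.py <<'E'
from rig import robot
from loc import *
R=np.load("R.npy");x,y=.5695,-.105
def F(n=6):
    a=[]
    for _ in range(n): robot.dwell(.02);a.append(robot.read_force()[2])
    return np.mean(a)
robot.goto([x,y,.10],R); robot.servo_line([x,y,.063],ori=R,speed=.05); robot.dwell(.2)
f0=F(12);print("bias",f0,robot.read_position())
log=[]
for z in(.061,.059,.058,.057,.0562,.0555,.0545,.0535,.0528,.0521):
    robot.servo_line([x,y,z],speed=.02)
    f=F()-f0;zz=robot.read_position()[2];log.append((float(round(zz*1e3,2)),float(round(f,2))))
    if f>8 or (zz<.0535 and f<2.6): break
p,d=robot.grab_frame("side");cv2.imwrite("pics/green_down.png",p[:,:,::-1])
robot.servo_line([x,y,.066],speed=.05);robot.dwell(.1);print("after",F()-f0)
robot.servo_line([x,y,.16],speed=.15)
print(log,robot.read_t())
p,d=robot.grab_frame("top");cv2.imwrite("pics/top3.png",p[:,:,::-1])
p,d=robot.grab_frame("side");cv2.imwrite("pics/side3.png",p[:,:,::-1]);np.savez("side3.npz",p=p,d=d)
E
python3 press2.py
```

```text
bias 0.23131823737518073 [ 0.569578   -0.10498604  0.06318139]
after -0.6241160781576773
[(60.94, -0.17), (59.28, 2.12), (58.18, 3.58), (57.14, 4.19), (56.29, 4.0), (55.59, 4.16), (54.52, 3.62), (53.27, 2.88), (52.57, 2.14)] 19.6083
```

View pics/side3.png

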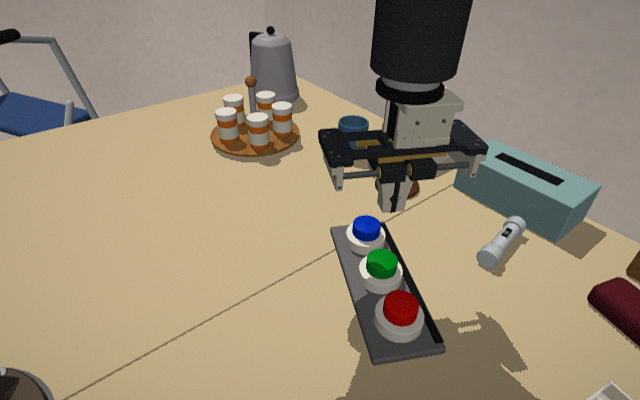

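View pics/green_down.png

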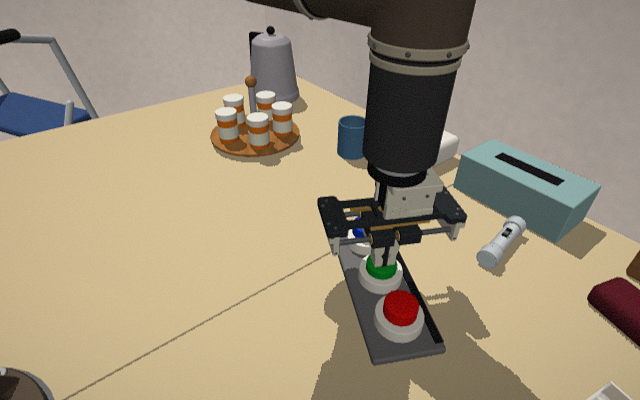

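Green's averaged force curve gives a check on height. It peaks at z≈56–57 and passes through the 5 mm value (4 N) at z≈54.5, so tool z matches the stated 59.5 mm key tops. By the same scale, blue at 54.09 went down about 5.4 mm and clicked. All three keys are up at (366,228), (382,263) and (401,307), and the arm is clear.

```bash
python3 - <<'E'
from rig import robot
robot.dwell(.3);print(robot.read_position(),robot.read_force(),robot.read_t());print(robot.job_done())
E
```

```text
[ 0.56935782 -0.10499853  0.15953771] [ 0.01912551 -0.5560611   0.93432956] 20.0083
the job is handed in; nothing more can be done
None
```

I pressed the blue key and then the green key with shut fingertips, let each come back up, and handed the job in at about 20 s. I did not touch the red key.

- **Green:** it went down about 6.9 mm. The averaged force peaked at about 4.2 N and fell to about 2.1 N, so the click is clear and it stayed well short of the stop.
- **Blue:** it went down about 5.4 mm, only slightly past the 5 mm click point. I read single force samples with about 0.5 N of noise and a bias about 0.4 N too high. That made the stop earlier than planned and the force drop less clear. Contact by z = 59.2 mm means at least 5.1 mm of travel, and green's cleaner curve confirmed the height scale. I did not press it again, to avoid a second entry.
- **Last checks:** the final side picture, judged by eye, shows all three keys up and the gripper clear above them. The last force reading was noise around zero, up to 0.9 N.
- **Disagreement:** the top and side cameras differed by about 5 mm on the key positions. I settled that with a wrist-camera look, which agreed with both to within about 5 mm, and pressed at positions between the three.

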